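# Clear the inlay pieces and hold the brass cover plate over its inserts

## Task

Two loose inlay pieces lie in the way on the wooden panel, where the brass cover plate belongs: put the black strip into the dark tray and the white tile into the white tray. Then lift the cover plate by its pull handle and hold it level, hovering about 2 cm above the end of the panel with its four holes lined up over the four threaded inserts. Finish while still holding it there, still and clear of the panel, ready for someone to start the screws; leave the other things on the bench where they are.

Things in the scene. Friction and masses are not known exactly. Their poses are not given: they have to be found in the camera images.
- panel: Beech panel 340 x 170 mm, fixed to the bench; origin at the centre of its underside, x along its length, y across. Its flat field is 18 mm above the bench; a rim 7 mm wide round the edge stands 6 mm above the field. The end at -x (nearest the robot), bounded by a thin black line at x = -52 mm, is the title end with four steel threaded inserts; the other part has flush shell and wood inlay on the +y half and bare wood on the -y half
- seat (a point): Centre of the pattern of four inserts, on the panel's field (panel frame x -112, y 0, z 18 mm); axes as the panel's
- plate: Brass cover plate 64 (x) x 110 (y) x 5 mm, about 0.3 kg, with four 10 mm through holes; origin at the centre of its underside, z up. It starts flat on the bench to the right of the panel. On it stands a brass pull handle: two posts 10 mm thick at x = -22 and 22 mm carry a bar 58 mm long along x, 14 mm wide in y, from 23 to 37 mm above the underside, centred over the plate, which balances beneath it. The plate is the same after a half turn: either way round will do
- pull (a point): Centre of the pull handle's bar, 30 mm above the plate's underside; axes as the plate's
- strip: Black ebony strip 50 (x) x 18 (y) x 10 mm, 20 g, loose, lying flat on the panel's field at the title end, about 34 mm to one side of its middle line; origin at the centre of its underside
- tile: White shell tile 30 x 30 x 10 mm, 20 g, loose, lying flat on the panel's field at the title end, about 34 mm to one side of its middle line; origin at the centre of its underside
- dark_tray: Dark grey open tray 128 x 128 mm outside, 34 mm high, walls and floor 5 mm, fixed, to the left of the panel; origin at the centre of its underside. A row of black stock strips 35 mm high is fixed upright along its inner +x wall, so the free floor runs from x = -59 to 46 mm and y = -59 to 59 mm
- white_tray: White open tray, same sizes as dark_tray, also fixed to the left of the panel; a row of white shell tiles is fixed along its inner +x wall, with the same free floor. Which tray is nearer the robot varies
- glue: White glue bottle with an orange cap, 52 mm across, 130 mm high; bystander
- screw_dish: Small steel bowl 72 mm across, 26 mm high; bystander
- screwdriver: Screwdriver lying on the bench; bystander
- brush: Brush lying on the bench; bystander
- orange_strip: Orange wood strip 50 x 18 x 10 mm lying on the bench beyond the trays, not on the panel; bystander
- offcut: Dark wood offcut 90 x 45 x 25 mm; bystander
- hole0 (a point): Centre of a hole in the plate, at its underside, at plate x, y = (-22, -45) mm
- insert0 (a point): Centre of a threaded insert's mouth (steel ring 13 mm across, dark 7 mm bore) in the panel's field, at (-22, -45) mm from the seat along the panel's x, y; hole0 belongs over insert0, or over insert2 with the plate half turned
- hole1 (a point): Centre of a hole in the plate, at its underside, at plate x, y = (22, -45) mm
- insert1 (a point): Centre of a threaded insert's mouth (steel ring 13 mm across, dark 7 mm bore) in the panel's field, at (22, -45) mm from the seat along the panel's x, y; hole1 belongs over insert1, or over insert3 with the plate half turned
- hole2 (a point): Centre of a hole in the plate, at its underside, at plate x, y = (22, 45) mm
- insert2 (a point): Centre of a threaded insert's mouth (steel ring 13 mm across, dark 7 mm bore) in the panel's field, at (22, 45) mm from the seat along the panel's x, y; hole2 belongs over insert2, or over insert0 with the plate half turned
- hole3 (a point): Centre of a hole in the plate, at its underside, at plate x, y = (-22, 45) mm
- insert3 (a point): Centre of a threaded insert's mouth (steel ring 13 mm across, dark 7 mm bore) in the panel's field, at (-22, 45) mm from the seat along the panel's x, y; hole3 belongs over insert3, or over insert1 with the plate half turned
Things that resemble listed ones, but are neither listed nor needed, are in the scene too. There is more than one size of the plate; the one meant has the size given above.

How it is judged:
By the outcome, as a careful person would: the job done as asked, in the order asked, and still so for the second after the job is handed in, while the arm keeps its last pose, push and grip.
It also fails if it takes over 64 s, if anything falls off the work surface, if the arm or the gripper's body presses on something with over 40 N, if the wrist force passes 120 N, or if a joint passes its speed limit or range.

## Robot

A 6-joint arm with a two-finger parallel gripper is mounted at the origin on the work surface. World frame = base frame: x ahead of the robot, y to its left, z up, the work surface at z = 0. Lengths are in mm, angles in rad, forces in N, time in s.
With the tool pointing down it reaches from about 300 to 875 mm from the base axis. Payload 6.4 kg.
Tool frame: the origin (TCP) lies midway between the tips of the shut fingers; the grasp point (between the pads) lies 19 mm behind it; z points along the fingers, y is the direction in which the jaws open and shut (so a half turn about z gives the same grasp; the last joint's range is limited). The gripper opens to 85 mm and grips with 20 to 120 N. Pads are 22 mm wide; open, the fingers measure 114 mm over their backs; the gripper's body (76 mm by 85 mm) begins 54 mm behind the grasp point. The pads swing forward as they close: fully open they stand 13 mm farther back than shut.
Start: joints at [1.019, 0.181, 1.607, -0, 1.354, -0.206], TCP at [194.885, 540.981, 231.288] pointing down, gripper open.
Joint ranges: [-2.99, 2.99], [-0.89, 2.07], [0.3, 2.58], [-1.14, 4.28], [0, 2.63], [-3.12, 3.12]. Speed limits (rad/s): [2.57, 2.57, 3.01, 3.14, 3.14, 3.14].

## Interface

Orientations are given as a unit quaternion [w, x, y, z].
In Python, from cell import * gives the robot as it stands. The module is installed in compiled form; this text tells all that it offers.
- The arm moves only by the tool servo_tool, never from a script. Its argument "commands" is a list of rows, each an object of numbers: "dx", "dy", "dz": the shift along the tool's x, y, z in mm; "wx", "wy", "wz": the turn, a rotation vector about the tool's x, y, z in rad. A call has 1 to 8 rows; each row is the pose to reach, as a shift and turn from the pose measured when the call began, along the tool's axes at that moment; what a row does not reach only later rows make up. A row lasts 1/10 s, in which the tool goes at most 50 mm and 8.59 degrees, less where a joint would pass 70% of its speed; a pose out of reach is approached as far as the arm can. A call with a gripper value outside its range is refused whole. "grip" is the opening, from 0 (shut) to 1 (fully open), set as the call begins (left out, the last holds). The fingers move at their own pace and stop on an object; "grip_force" is the grip in N (left out, the last holds). Time passes only in rows, so rows that repeat a pose let the fingers close. It gives the time, the measured TCP pose, the force and the opening at its end, in the units of the state.
- sense(): the state, without advancing time (a new reading comes with each control period).
- camera(name): name is "side" or "top" or "wrist"; returns the picture (384x512x3 uint8, blue, green, red); there is no depth.
- camera_info(name): a dict with "fov_y" (degrees; the focal length in pixels is half the picture's height over the tangent of half this angle, whatever the lens; pixels are square), "cx", "cy" (the principal point, pixels), "extrinsics" (4x4, takes a point from camera to world coordinates); the wrist camera has in their place "tool_from_camera" (4x4, takes a point from camera to tool coordinates, whose origin is the TCP and whose axes are the flange's). Camera axes: x right, y up, looking along -z (the intrinsics and any distortion apply to the point x, -y, -z); pixel columns grow to the right and rows downward; lengths in mm; the calibration is good to about 2 mm. A picture is of the moment at which its call begins: read the wrist's pose just before it. camera_info takes no time and is no camera call.
- close_job(): hands the job in, once; it reports no verdict.
Trained networks look in the newest picture that a camera, given by its name, has taken for a name from the list of things; names that differ only in an ending like _2 or _b are one class to them, and where a whole thing is asked for, a point or a joint stands for the part that bears it (a point fixed in the world has none). Each returns a list of dicts, best first, with "score" (0 to 1); they miss things now and then, are a little off and sometimes report something else, mostly with a low value. They report only what shows in the picture. A call takes as long as a camera call. They do not tell look-alikes from the thing itself.
- look_for(thing, camera): "position" ([column, row] in pixels, amid what is visible of it).
The state is a dict: "t": time; "joint_pos": joint angles; "qd": joint speeds; "joint_torque": joint torques, N m; "position": TCP position; "orientation": TCP orientation; "contact_force": force on the tool from outside, world axes, zero at the start; "wrist_torque": the same for the moment, N m; "width": finger opening in mm.
Only numpy, scipy, OpenCV 4.12 (cv2) and the standard library are available. Lean on these libraries where they do the work, as an engineer would, in place of code of your own. Each camera call takes 0.05 s, during which the arm holds its last target.

## Working session

There is one attempt and no reset: what is moved stays moved. The work goes in short steps, Python scripts to look and compute and a tool call to move; the robot and the scene stay as the last step left them, time stands still between calls to the robot, and variables do not carry over. Pictures are saved under pics/ and viewed, and the job is handed in when it is done.

Besides the shell and the picture viewer there is one more tool, called after ">>>" by a JSON object that holds its "method" and its "body". servo_tool: Moves the arm, as the interface text tells. Its arguments: {"type":"object","properties":{"commands":{"type":"array"},"grip":{"type":"number"},"grip_force":{"type":"number"}},"required":["commands"]}

```bash
mkdir -p pics; ls
python3 - <<'E'
from cell import *
import cv2,numpy as np
s=sense();print(s['t'],s['position'],s['orientation'],s['width'])
for n in ['side','top','wrist']:
    im=camera(n);cv2.imwrite(f'pics/{n}0.png',im)
    i=camera_info(n);print(n,{k:np.array(v).round(4).tolist() if not isinstance(v,str) else v for k,v in i.items()})
E
```

```text
pics
0.0 [194.5752474  540.5057424  230.40557182] [-3.19402456e-04  1.72013601e-01  9.85094201e-01 -7.96233800e-04] 85.21932914487068
side {'fov_y': 56.6797, 'cx': 255.0374, 'cy': 189.0872, 'extrinsics': [[0.8598, 0.3775, -0.3439, 149.066], [-0.5106, 0.6237, -0.5918, -639.778], [-0.0089, 0.6844, 0.729, 831.3144], [0.0, 0.0, 0.0, 1.0]]}
top {'fov_y': 43.521, 'cx': 261.8994, 'cy': 185.8408, 'extrinsics': [[0.022, 0.9855, -0.1685, 299.3684], [-0.9998, 0.021, -0.0074, -33.2001], [-0.0038, 0.1686, 0.9857, 1481.0403], [0.0, 0.0, 0.0, 1.0]]}
wrist {'fov_y': 61.2909, 'cx': 252.2376, 'cy': 193.1488, 'tool_from_camera': [[0.0002, 0.9482, 0.3176, 81.066], [1.0, -0.0003, 0.0005, 0.031], [0.0005, 0.3176, -0.9482, -142.8455], [0.0, 0.0, 0.0, 1.0]]}
```

View pics/top0.png

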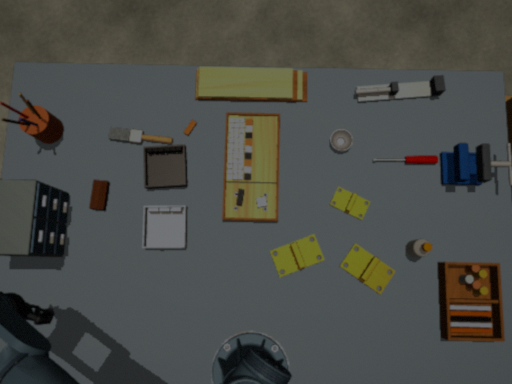

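View pics/side0.png

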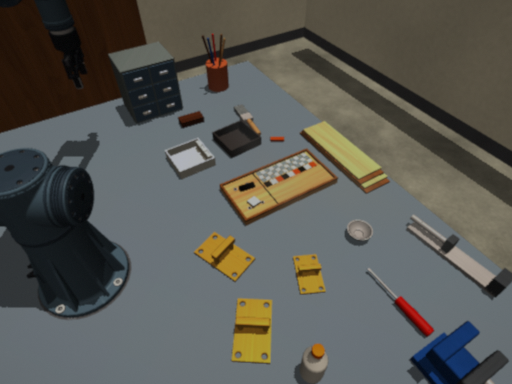

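View pics/wrist0.png

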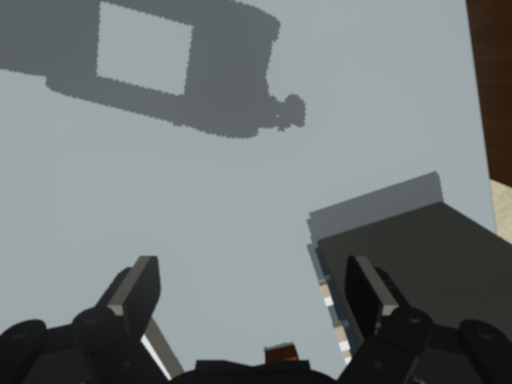

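Run:
```python
from cell import *
for t,cs in [('strip',['top','side']),('tile',['top','side']),('plate',['top','side']),('pull',['top','side']),('dark_tray',['top']),('white_tray',['top']),('insert0',['top']),('seat',['top']),('panel',['top'])]:
    for c in cs:
        print(t,c,[( [round(v) for v in d['position']],round(d['score'],2)) for d in look_for(t,c)][:6])
print(sense()['t'])
for n in ['top','wrist']: print(camera_info(n).keys())
```

```text
strip top []
strip side [([360, 229], 0.68), ([248, 185], 0.67), ([310, 277], 0.46)]
tile top [([257, 200], 0.49), ([165, 166], 0.16)]
tile side []
plate top [([295, 255], 0.77), ([370, 268], 0.72), ([349, 205], 0.68)]
plate side [([254, 331], 0.79), ([228, 256], 0.73), ([307, 278], 0.59), ([255, 201], 0.16)]
pull top [([350, 200], 0.91), ([295, 257], 0.91), ([365, 268], 0.66)]
pull side [([307, 277], 0.92), ([253, 330], 0.72), ([225, 256], 0.65)]
dark_tray top [([167, 168], 0.78), ([415, 249], 0.41)]
white_tray top [([163, 228], 0.69)]
insert0 top [([252, 166], 0.77)]
seat top [([250, 164], 0.61)]
panel top [([254, 167], 0.66)]
0.8
dict_keys(['fov_y', 'cx', 'cy', 'extrinsics'])
dict_keys(['fov_y', 'cx', 'cy', 'tool_from_camera'])
```

```bash
cat > h.py <<'E'
import numpy as np,cv2
from scipy.spatial.transform import Rotation as R
from cell import *
def cam(n,T=None):
    i=camera_info(n);f=192/np.tan(np.radians(i['fov_y'])/2)
    E=np.array(i['extrinsics']) if n!='wrist' else T@np.array(i['tool_from_camera'])
    return f,i['cx'],i['cy'],E
def toolT(s=None):
    s=s or sense();q=np.array(s['orientation']);T=np.eye(4)
    T[:3,:3]=R.from_quat(q[[1,2,3,0]]).as_matrix();T[:3,3]=s['position'];return T
def unproj(n,px,z,T=None):
    f,cx,cy,E=cam(n,T);px=np.atleast_2d(px).astype(float)
    d=np.c_[(px[:,0]-cx)/f,-(px[:,1]-cy)/f,-np.ones(len(px))]@E[:3,:3].T
    o=E[:3,3];return o+d*((z-o[2])/d[:,2])[:,None]
def proj(n,P,T=None):
    f,cx,cy,E=cam(n,T);P=np.atleast_2d(P).astype(float)
    c=(P-E[:3,3])@E[:3,:3];return np.c_[cx+f*c[:,0]/-c[:,2],cy-f*c[:,1]/-c[:,2]]
def yaw(s=None): # tool y axis heading
    T=toolT(s);return np.arctan2(T[1,1],T[0,1])
E
python3 - <<'E'
import cv2
im=cv2.imread('pics/top0.png')
c=im[100:230,210:300];cv2.imwrite('pics/panelcrop.png',cv2.resize(c,None,fx=4.5,fy=4.5,interpolation=cv2.INTER_CUBIC))
c=im[180:300,265:400];cv2.imwrite('pics/platecrop.png',cv2.resize(c,None,fx=5,fy=5,interpolation=cv2.INTER_CUBIC))
E
```

```text
(no output)
```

View pics/panelcrop.png

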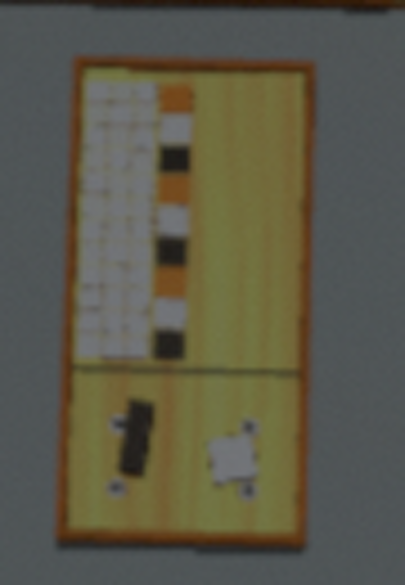

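View pics/platecrop.png

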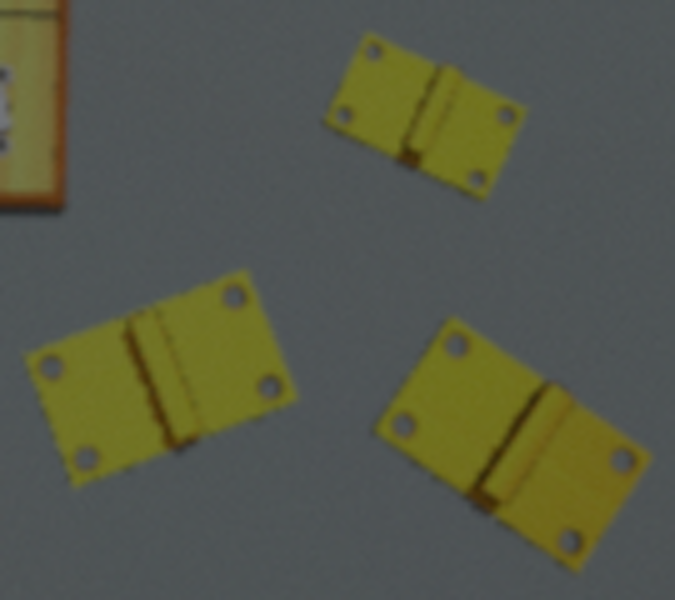

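```bash
cat > p1.py <<'E'
from h import *
def sz(c,off,k,z):
    p=np.array(c)/k+off;w=unproj('top',p,z)
    e=[np.linalg.norm(w[(i+1)%4]-w[i]) for i in range(4)]
    return w,np.round(e,1)
for n,c in dict(A=[(25,355),(245,270),(297,400),(75,487)],B=[(367,33),(526,105),(485,200),(323,122)],C=[(453,318),(652,455),(578,572),(375,432)]).items():
    w,e=sz(c,(265,180),5,5);d=w[1]-w[0]+w[2]-w[3]
    print(n,e,w.mean(0).round(1),'longaxis deg',np.degrees(np.arctan2(d[1],d[0])).round(1))
w,e=sz([(77,58),(315,63),(304,545),(60,540)],(210,100),4.5,24)
print('panel',w.round(1)[:,:2].tolist(),e)
# +x dir = from near to far
d=(w[0]-w[3]+w[1]-w[2]);th=np.arctan2(d[1],d[0]);print('yaw',np.degrees(th));c=w.mean(0)
print('centre',c,'seat',c[:2]-112*np.array([np.cos(th),np.sin(th)]))
f=lambda p,z:unproj('top',np.array(p)/4.5+(210,100),z)[:,:2].round(1)
ins=f([(118,425),(116,488),(249,428),(248,492)],18);print('ins',ins.tolist(),ins.mean(0))
print('strip c',f((137,438),28),'axis',f([(143,400),(130,477)],28).tolist())
print('tile',f((233,459),28))
for n,c in dict(dark=[(144,147),(185,145),(187,187),(146,190)],white=[(143,206),(186,206),(187,249),(143,249)]).items():
    w=unproj('top',c,34);print(n,w.round(1)[:,:2].tolist(),w.mean(0))
E
python3 p1.py
```

```text
A [144.3  84.2 144.5  84.4] [ 339.4 -133.8    5. ] longaxis deg -67.8
B [107.1  65.  109.6  62.7] [ 503.9 -295.7    5. ] longaxis deg -114.3
C [143.3  83.8 145.1  84.5] [ 304.5 -347.7    5. ] longaxis deg -123.6
panel [[779.7, 92.7], [779.5, -74.2], [440.9, -72.1], [440.7, 92.6]] [166.9 338.6 164.7 338.9]
yaw -0.1700246826839239
centre [610.19772787   9.75487614  24.        ] seat [498.19822101  10.08723459]
ins [[521.0, 56.3], [477.6, 56.3], [520.8, -33.3], [476.8, -33.6]] [499.05   11.425]
strip c [[510.8  42.5]] axis [[537.0, 39.2], [484.1, 46.4]]
tile [[497.8 -23. ]]
dark [[661.0, 345.6], [670.1, 218.8], [538.3, 206.2], [526.4, 330.9]] [598.92857676 275.3890064   34.        ]
white [[477.0, 336.9], [479.9, 206.5], [350.6, 197.2], [347.8, 328.7]] [413.83001416 267.32175243  34.        ]
```

Top view: plate candidates are A (297,255) at 144×84, C (368,268) at 144×84 and B (350,205) at about 108×64, so B is the plate. For the strip there is the black one on the panel (240,197) and the orange one (190,127), so I take the black one. For the tile I take the loose white one at (262,202), not the inlay. The dark tray is at (166,167) and the white tray at (165,227).

```bash
cat >> h.py <<'E'
def go(x,y,z,yawy_deg=None,down=True):
    "print the tool-frame deltas to reach TCP xyz with tool y heading yawy_deg, pointing down"
    s=sense();T=toolT(s)
    a=np.radians(yawy_deg) if yawy_deg is not None else yaw(s)
    # half turn choice left to caller
    yv=np.array([np.cos(a),np.sin(a),0]);zv=np.array([0,0,-1.]);xv=np.cross(yv,zv)
    G=np.c_[xv,yv,zv];d=T[:3,:3].T@(np.array([x,y,z])-T[:3,3]);w=R.from_matrix(T[:3,:3].T@G).as_rotvec()
    print('t',round(s['t'],2),'d',d.round(1),'w',w.round(3),'yaw',np.degrees(yaw(s)).round(1),'pos',np.round(s['position'],1),'rows',round(np.linalg.norm(d)/50,1),'q6',round(s['joint_pos'][5],2),'F',np.round(s['contact_force'],1),'width',round(s['width'],1))
E
python3 -c "
from h import *
go(511,42,130,82.2)"
```

```text
t 0.8 d [-466.5 -362.3  101.3] w [ 0.    0.   -0.21] yaw 70.2 pos [194.9 541.  231.4] rows 12.0 q6 -0.21 F [-0.5  0.8 -0.8] width 85.5
```

>>> {"method": "servo_tool", "body": {"commands": [{"dx": -38, "dy": -30, "dz": 8, "wz": -0.02}, {"dx": -78, "dy": -60, "dz": 17, "wz": -0.04}, {"dx": -118, "dy": -91, "dz": 25, "wz": -0.06}, {"dx": -157, "dy": -122, "dz": 34, "wz": -0.08}, {"dx": -196, "dy": -152, "dz": 42, "wz": -0.1}, {"dx": -236, "dy": -183, "dz": 51, "wz": -0.12}, {"dx": -275, "dy": -213, "dz": 60, "wz": -0.14}, {"dx": -314, "dy": -244, "dz": 68, "wz": -0.16}], "grip": 0.5}}

```text
invalid input at $.commands[0]: expected keys dx, dy, dz, wx, wy, wz
```

```bash
python3 -c "
from h import *
go(511,42,130,82.2)"
```

```text
t 0.8 d [-466.5 -362.3  101.3] w [ 0.    0.   -0.21] yaw 70.2 pos [194.9 541.  231.4] rows 12.0 q6 -0.21 F [-0.5  0.8 -0.8] width 85.5
```

>>> {"method": "servo_tool", "body": {"commands": [{"dx": -466, "dy": -362, "dz": 101, "wx": 0, "wy": 0, "wz": -0.21}, {"dx": -466, "dy": -362, "dz": 101, "wx": 0, "wy": 0, "wz": -0.21}, {"dx": -466, "dy": -362, "dz": 101, "wx": 0, "wy": 0, "wz": -0.21}, {"dx": -466, "dy": -362, "dz": 101, "wx": 0, "wy": 0, "wz": -0.21}, {"dx": -466, "dy": -362, "dz": 101, "wx": 0, "wy": 0, "wz": -0.21}, {"dx": -466, "dy": -362, "dz": 101, "wx": 0, "wy": 0, "wz": -0.21}, {"dx": -466, "dy": -362, "dz": 101, "wx": 0, "wy": 0, "wz": -0.21}, {"dx": -466, "dy": -362, "dz": 101, "wx": 0, "wy": 0, "wz": -0.21}], "grip": 0.5}}

```text
t: 1.6
position: [405.4, 208.4, 164.4]
orientation: [0.001, 0.068, 0.998, 0.0]
contact_force: [-0.1, 0.6, -0.4]
width: 42.6
```

```bash
python3 -c "
from h import *
go(511,42,130,82.2)"
```

```text
t 1.6 d [-127.1 -150.6   34.4] w [0.001 0.001 0.   ] yaw 82.2 pos [405.4 208.4 164.4] rows 4.0 q6 -1.22 F [-0.1  0.6 -0.4] width 42.6
```

>>> {"method": "servo_tool", "body": {"commands": [{"dx": -127, "dy": -151, "dz": 34, "wx": 0, "wy": 0, "wz": 0}, {"dx": -127, "dy": -151, "dz": 34, "wx": 0, "wy": 0, "wz": 0}, {"dx": -127, "dy": -151, "dz": 34, "wx": 0, "wy": 0, "wz": 0}, {"dx": -127, "dy": -151, "dz": 34, "wx": 0, "wy": 0, "wz": 0}, {"dx": -127, "dy": -151, "dz": 34, "wx": 0, "wy": 0, "wz": 0}, {"dx": -127, "dy": -151, "dz": 34, "wx": 0, "wy": 0, "wz": 0}]}}

```text
t: 2.2
position: [510.9, 40.6, 130.1]
orientation: [0.0, 0.069, 0.998, 0.0]
contact_force: [0.6, 0.7, -0.6]
width: 42.4
```

```bash
cat > snap.py <<'E'
import sys,json
from h import *
s=sense();im=camera('wrist');n=sys.argv[1]
cv2.imwrite(f'pics/{n}.png',im);np.save(f'pics/{n}.npy',toolT(s))
go(*s['position'])
for t in sys.argv[2:]: print(t,[([round(v) for v in d['position']],round(d['score'],2)) for d in look_for(t,'wrist')][:5])
E
python3 snap.py w1 strip tile insert0
```

```text
t 2.25 d [-0.7 -1.   0.1] w [ 0.001  0.    -0.   ] yaw 82.2 pos [510.4  41.7 130.2] rows 0.0 q6 -1.59 F [-0.8 -0.1  0.3] width 42.7
strip [([256, 190], 0.98)]
tile [([172, 187], 0.73), ([256, 188], 0.54)]
insert0 [([234, 213], 0.79)]
```

View pics/w1.png

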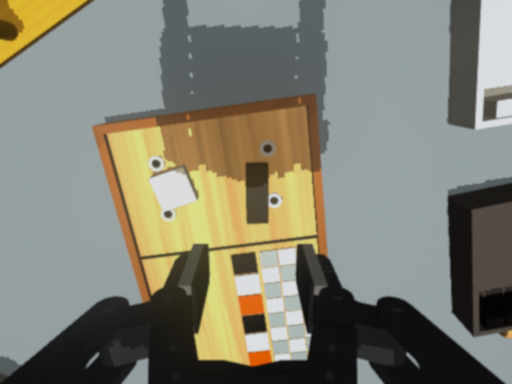

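Wrist view w1 shows the black strip at (257,193), the tile at (173,189), and all four inserts at (157,163), (168,214), (274,200) and (267,148).

Run:
```python
from h import *
T=np.load('pics/w1.npy')
u=lambda p,z:unproj('wrist',p,z,T)[:,:2]
i=u([(157,163),(168,214),(274,200),(267,148)],18);print(i.round(1).tolist(),i.mean(0))
d=(i[2]-i[1]+i[3]-i[0]);print('panel yaw',np.degrees(np.arctan2(d[1],d[0]))-90)
s=u([(246,163),(268,163),(269,223),(247,223)],28);print(s.round(1).tolist(),s.mean(0));d=s[3]-s[0]+s[2]-s[1];print(np.degrees(np.arctan2(d[1],d[0])))
t=u([(150,181),(184,167),(198,198),(164,210)],28);print(t.round(1).tolist(),t.mean(0));d=t[1]-t[0]+t[2]-t[3];print(np.degrees(np.arctan2(d[1],d[0])))
d=t[3]-t[0]+t[2]-t[1];print(np.degrees(np.arctan2(d[1],d[0])))
im=cv2.imread('pics/w1.png');cv2.imwrite('pics/w1c.png',cv2.resize(im[90:280,90:330],None,fx=3,fy=3,interpolation=cv2.INTER_CUBIC))
```

```text
[[479.2, -32.5], [523.7, -33.4], [523.6, 57.1], [479.4, 56.7]] [501.4974345   11.98065476]
panel yaw -0.006372974929846009
[[486.8, 39.0], [489.2, 55.8], [539.4, 50.4], [536.9, 32.5]] [513.05416004  44.4411071 ]
-6.726489320688453
[[490.7, -37.9], [483.3, -9.1], [509.9, -3.2], [516.2, -32.5]] [500.04005201 -20.70531052]
103.31375667880789
12.286024824451456
```

View pics/w1c.png

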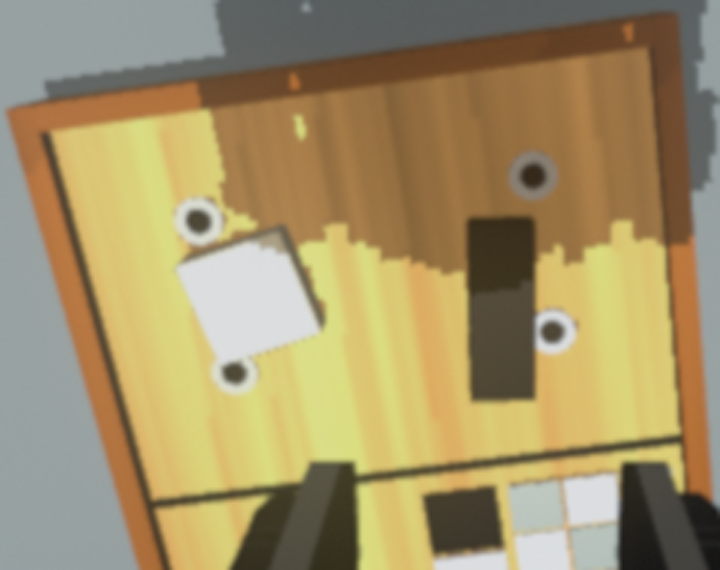

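```bash
python3 -c "
from h import *
go(512.5,44,21,83.3)"
```

```text
t 2.4 d [ -2.    1.2 109.7] w [ 0.001  0.001 -0.017] yaw 82.3 pos [510.2  43.  130.7] rows 2.2 q6 -1.59 F [-0.4  0.2 -0.7] width 42.5
```

>>> {"method": "servo_tool", "body": {"commands": [{"dx": -2, "dy": 1, "dz": 45, "wx": 0, "wy": 0, "wz": -0.017}, {"dx": -2, "dy": 1, "dz": 85, "wx": 0, "wy": 0, "wz": -0.017}, {"dx": -2, "dy": 1, "dz": 102, "wx": 0, "wy": 0, "wz": -0.017}, {"dx": -2, "dy": 1, "dz": 109, "wx": 0, "wy": 0, "wz": -0.017}, {"dx": -2, "dy": 1, "dz": 109, "wx": 0, "wy": 0, "wz": -0.017}]}}

```text
t: 2.9
position: [511.8, 44.8, 21.4]
orientation: [-0.0, 0.058, 0.998, 0.0]
contact_force: [-1.1, -0.1, 0.9]
width: 42.7
```

>>> {"method": "servo_tool", "body": {"commands": [{"dx": 0, "dy": 0, "dz": 0, "wx": 0, "wy": 0, "wz": 0}, {"dx": 0, "dy": 0, "dz": 0, "wx": 0, "wy": 0, "wz": 0}, {"dx": 0, "dy": 0, "dz": 0, "wx": 0, "wy": 0, "wz": 0}, {"dx": 0, "dy": 0, "dz": 0, "wx": 0, "wy": 0, "wz": 0}, {"dx": 0, "dy": 0, "dz": 0, "wx": 0, "wy": 0, "wz": 0}], "grip": 0, "grip_force": 30}}

```text
t: 3.4
position: [513.1, 44.9, 23.0]
orientation: [0.001, 0.058, 0.998, 0.001]
contact_force: [-1.2, 1.9, 7.6]
width: 16.6
```

>>> {"method": "servo_tool", "body": {"commands": [{"dx": 0, "dy": 0, "dz": -15, "wx": 0, "wy": 0, "wz": 0}, {"dx": 0, "dy": 0, "dz": -50, "wx": 0, "wy": 0, "wz": 0}, {"dx": 0, "dy": 0, "dz": -90, "wx": 0, "wy": 0, "wz": 0}, {"dx": 0, "dy": 0, "dz": -100, "wx": 0, "wy": 0, "wz": 0}]}}

```text
t: 3.8
position: [516.0, 44.3, 128.1]
orientation: [0.006, 0.058, 0.998, 0.0]
contact_force: [0.5, -0.1, -0.4]
width: 16.6
```

```bash
python3 snap.py w2 strip tile; python3 -c "
from h import *
go(592,275,120,88);print(sense()['joint_pos'])"
```

```text
t 3.85 d [-0.1 -0.  -0.2] w [ 0.001  0.011 -0.   ] yaw 83.4 pos [515.9  44.4 127.9] rows 0.0 q6 -1.6 F [0.8 0.1 1. ] width 16.7
strip [([252, 254], 0.66)]
tile [([164, 179], 0.71)]
t 3.95 d [-51.7 237.8   4.2] w [ 0.001  0.005 -0.081] yaw 83.4 pos [513.3  44.7 123.6] rows 4.9 q6 -1.6 F [-0.  -0.3 -0.6] width 16.6
[-1.44638653e-01  1.72322423e-01  1.85270515e+00  1.45498604e-03
  1.11186096e+00 -1.60065107e+00]
```

View pics/w2.png

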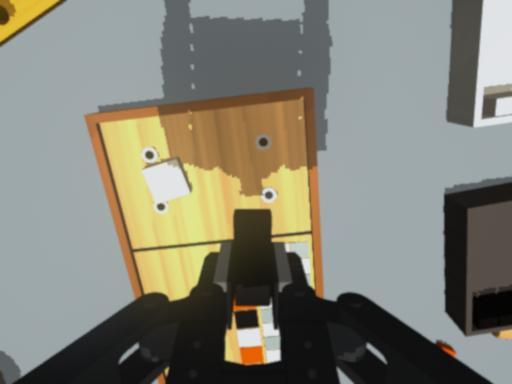

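The strip is held between the fingers at (252,255). Next is the dark tray.

>>> {"method": "servo_tool", "body": {"commands": [{"dx": -8, "dy": 35, "dz": 0, "wx": 0, "wy": 0, "wz": -0.02}, {"dx": -18, "dy": 80, "dz": 2, "wx": 0, "wy": 0, "wz": -0.04}, {"dx": -29, "dy": 128, "dz": 4, "wx": 0, "wy": 0, "wz": -0.06}, {"dx": -40, "dy": 175, "dz": 4, "wx": 0, "wy": 0, "wz": -0.08}, {"dx": -48, "dy": 215, "dz": 4, "wx": 0, "wy": 0, "wz": -0.08}, {"dx": -52, "dy": 237, "dz": 4, "wx": 0, "wy": 0, "wz": -0.08}, {"dx": -52, "dy": 237, "dz": 4, "wx": 0, "wy": 0, "wz": -0.08}]}}

```text
t: 4.65
position: [591.1, 276.8, 117.3]
orientation: [0.001, 0.016, 1.0, 0.0]
contact_force: [-0.1, 0.4, -0.5]
width: 16.8
```

```bash
python3 snap.py w3 dark_tray white_tray
```

```text
t 4.7 d [-0.3  1.8  0. ] w [-0.     0.001  0.   ] yaw 88.1 pos [590.7 275.  117.3] rows 0.0 q6 -1.28 F [ 0.  -0.1 -0.9] width 16.4
dark_tray [([22, 269], 0.73), ([265, 190], 0.59)]
white_tray [([229, 24], 0.96)]
```

View pics/w3.png

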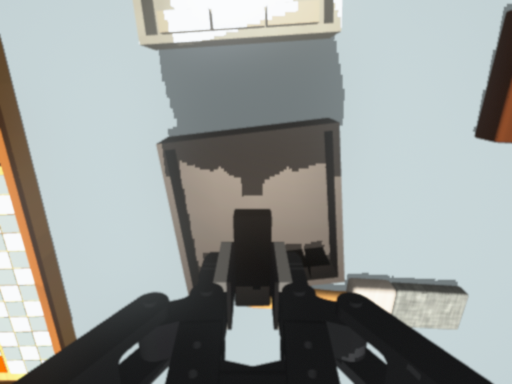

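Run:
```python
from h import *
T=np.load('pics/w3.npy')
w=unproj('wrist',[(158,145),(338,121),(343,278)],34,T);print(w.round(1),w[[0,2]].mean(0))
print(unproj('wrist',[(143,44),(338,35)],34,T).round(1))
```

```text
[[548.1 211.8  34. ]
 [535.6 337.1  34. ]
 [660.4 347.6  34. ]] [604.25485602 279.71850887  34.        ]
[[483.4 210.3  34. ]
 [482.1 334.3  34. ]]
```

>>> {"method": "servo_tool", "body": {"commands": [{"dx": 0, "dy": 1, "dz": 35, "wx": 0, "wy": 0, "wz": 0}, {"dx": 0, "dy": 1, "dz": 75, "wx": 0, "wy": 0, "wz": 0}, {"dx": 0, "dy": 1, "dz": 96, "wx": 0, "wy": 0, "wz": 0}, {"dx": 0, "dy": 1, "dz": 104, "wx": 0, "wy": 0, "wz": 0}, {"dx": 0, "dy": 1, "dz": 104, "wx": 0, "wy": 0, "wz": 0}]}}

```text
t: 5.3
position: [590.2, 272.8, 12.9]
orientation: [-0.001, 0.018, 1.0, -0.001]
contact_force: [0.2, 0.2, -0.3]
width: 16.7
```

>>> {"method": "servo_tool", "body": {"commands": [{"dx": 0, "dy": 0, "dz": 0, "wx": 0, "wy": 0, "wz": 0}, {"dx": 0, "dy": 0, "dz": 0, "wx": 0, "wy": 0, "wz": 0}, {"dx": 0, "dy": 0, "dz": 0, "wx": 0, "wy": 0, "wz": 0}, {"dx": 0, "dy": 0, "dz": -10, "wx": 0, "wy": 0, "wz": 0}, {"dx": 0, "dy": 0, "dz": -50, "wx": 0, "wy": 0, "wz": 0}, {"dx": 0, "dy": 0, "dz": -95, "wx": 0, "wy": 0, "wz": 0}, {"dx": 0, "dy": 0, "dz": -105, "wx": 0, "wy": 0, "wz": 0}], "grip": 0.55}}

```text
t: 6.0
position: [594.2, 274.2, 125.6]
orientation: [0.005, 0.018, 1.0, 0.001]
contact_force: [0.5, 0.6, 1.1]
width: 46.9
```

```bash
python3 snap.py w4 strip; python3 -c "
from h import *
go(500,-20.7,120,103.0)
go(500,-20.7,120,192.7-180)"
```

```text
t 6.05 d [-0.2  0.  -0.4] w [ 0.002  0.009 -0.   ] yaw 87.9 pos [594.  274.1 125.1] rows 0.0 q6 -1.28 F [1.6 0.2 0.8] width 46.8
strip [([248, 183], 0.64), ([231, 20], 0.25)]
t 6.1 d [  81.8 -297.6    1.5] w [-0.     0.006 -0.263] yaw 87.9 pos [592.6 273.7 122.2] rows 6.2 q6 -1.28 F [-0.  -0.2 -0.2] width 46.7
t 6.1 d [  81.8 -297.6    1.5] w [0.004 0.005 1.313] yaw 87.9 pos [592.6 273.7 122.2] rows 6.2 q6 -1.28 F [-0.  -0.2 -0.2] width 46.7
```

View pics/w4.png

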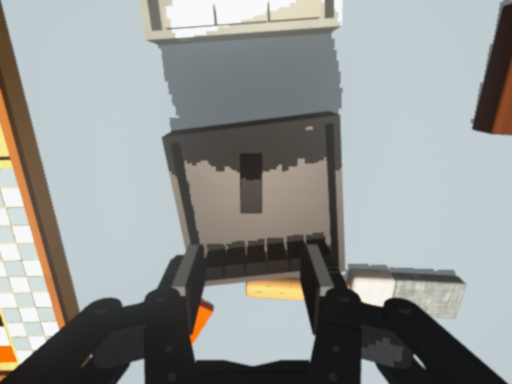

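The strip lies flat in the dark tray at (250,183). Next is the tile.

>>> {"method": "servo_tool", "body": {"commands": [{"dx": 82, "dy": -297, "dz": 2, "wx": 0, "wy": 0, "wz": -0.26}, {"dx": 82, "dy": -297, "dz": 2, "wx": 0, "wy": 0, "wz": -0.26}, {"dx": 82, "dy": -297, "dz": 2, "wx": 0, "wy": 0, "wz": -0.26}, {"dx": 82, "dy": -297, "dz": 2, "wx": 0, "wy": 0, "wz": -0.26}, {"dx": 82, "dy": -297, "dz": 2, "wx": 0, "wy": 0, "wz": -0.26}, {"dx": 82, "dy": -297, "dz": 2, "wx": 0, "wy": 0, "wz": -0.26}, {"dx": 82, "dy": -297, "dz": 2, "wx": 0, "wy": 0, "wz": -0.26}, {"dx": 82, "dy": -297, "dz": 2, "wx": 0, "wy": 0, "wz": -0.26}]}}

```text
t: 6.9
position: [498.7, -21.3, 118.6]
orientation: [0.002, -0.11, 0.994, 0.0]
contact_force: [0.3, -0.6, 0.3]
width: 47.0
```

```bash
python3 snap.py w5 tile
python3 - <<'E'
import cv2
im=cv2.imread('pics/w5.png');cv2.imwrite('pics/w5c.png',cv2.resize(im[80:280,140:380],None,fx=3,fy=3,interpolation=cv2.INTER_CUBIC))
E
```

```text
t 6.95 d [ 0.7 -1.   0.2] w [ 0.     0.005 -0.   ] yaw 102.7 pos [499.2 -20.1 118.7] rows 0.0 q6 -2.07 F [-0.8 -0.  -0.1] width 46.8
tile [([251, 194], 0.89)]
```

View pics/w5c.png

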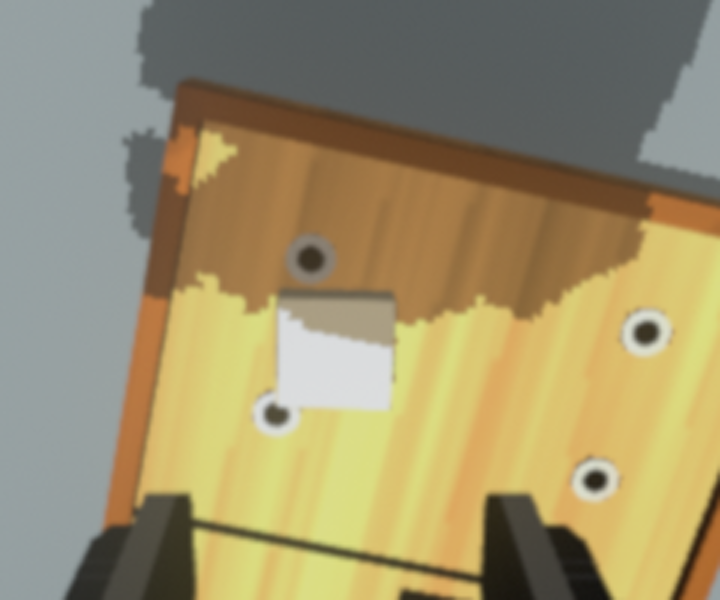

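Run:
```python
from h import *
T=np.load('pics/w5.npy')
u=lambda p,z:unproj('wrist',np.array(p)/3+(140,80),z,T)[:,:2]
i=u([(310,258),(276,413),(595,480),(646,332)],18);print(i.round(1).tolist(),i.mean(0))
print(u([(335,355)],28))
p=u([(335,355)],28)[0];go(p[0],p[1],21)
```

```text
[[479.5, -33.0], [523.6, -33.0], [524.0, 57.5], [479.7, 57.5]] [501.7107673   12.23892455]
[[500.37370253 -21.75833396]]
t 7.0 d [ 0.1 -2.6 97.9] w [ 0.     0.005 -0.   ] yaw 102.8 pos [499.5 -19.3 118.9] rows 2.0 q6 -2.07 F [0.4 0.3 0.3] width 47.1
```

>>> {"method": "servo_tool", "body": {"commands": [{"dx": 0, "dy": -2, "dz": 40, "wx": 0, "wy": 0, "wz": 0}, {"dx": 0, "dy": -2, "dz": 75, "wx": 0, "wy": 0, "wz": 0}, {"dx": 0, "dy": -2, "dz": 91, "wx": 0, "wy": 0, "wz": 0}, {"dx": 0, "dy": -2, "dz": 97, "wx": 0, "wy": 0, "wz": 0}, {"dx": 0, "dy": -2, "dz": 97, "wx": 0, "wy": 0, "wz": 0}]}}

```text
t: 7.5
position: [499.9, -19.8, 21.0]
orientation: [0.001, -0.112, 0.994, 0.001]
contact_force: [0.3, -0.5, 0.1]
width: 47.0
```

>>> {"method": "servo_tool", "body": {"commands": [{"dx": 0, "dy": 0, "dz": 0, "wx": 0, "wy": 0, "wz": 0}, {"dx": 0, "dy": 0, "dz": 0, "wx": 0, "wy": 0, "wz": 0}, {"dx": 0, "dy": 0, "dz": 0, "wx": 0, "wy": 0, "wz": 0}, {"dx": 0, "dy": 0, "dz": 0, "wx": 0, "wy": 0, "wz": 0}], "grip": 0, "grip_force": 30}}

```text
t: 7.9
position: [500.9, -19.8, 22.1]
orientation: [0.003, -0.112, 0.994, 0.001]
contact_force: [0.4, 2.2, 5.9]
width: 28.6
```

>>> {"method": "servo_tool", "body": {"commands": [{"dx": 0, "dy": 0, "dz": -15, "wx": 0, "wy": 0, "wz": 0}, {"dx": 0, "dy": 0, "dz": -50, "wx": 0, "wy": 0, "wz": 0}, {"dx": 0, "dy": 0, "dz": -90, "wx": 0, "wy": 0, "wz": 0}, {"dx": 0, "dy": 0, "dz": -100, "wx": 0, "wy": 0, "wz": 0}]}}

```text
t: 8.3
position: [503.1, -20.8, 126.6]
orientation: [0.006, -0.112, 0.994, -0.001]
contact_force: [1.1, 0.4, 0.7]
width: 29.0
```

```bash
python3 snap.py w6 tile;  python3 -c "
from h import *
go(409,270,120,92)"
```

```text
t 8.35 d [ 0.  -0.1 -0.1] w [-0.003  0.012  0.   ] yaw 102.9 pos [503.1 -20.8 126.5] rows 0.0 q6 -2.08 F [ 0.9 -0.   0.9] width 28.7
tile [([249, 254], 0.7)]
t 8.4 d [ 25.9 303.9   3.4] w [-0.001  0.01   0.19 ] yaw 102.9 pos [502.  -20.5 124.3] rows 6.1 q6 -2.08 F [-0.5  0.3 -1.4] width 29.3
```

View pics/w6.png

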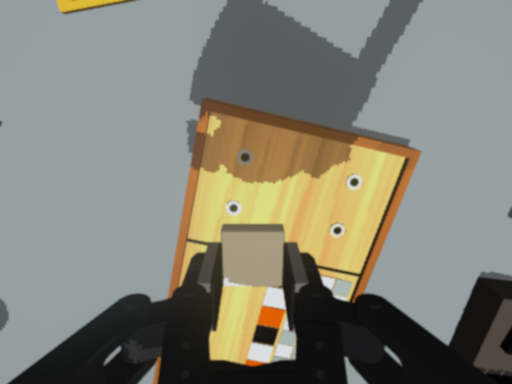

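The tile is held at (250,255). Next is the white tray.

>>> {"method": "servo_tool", "body": {"commands": [{"dx": 4, "dy": 38, "dz": 0, "wx": 0, "wy": 0.01, "wz": 0.02}, {"dx": 7, "dy": 86, "dz": 2, "wx": 0, "wy": 0.01, "wz": 0.05}, {"dx": 12, "dy": 134, "dz": 3, "wx": 0, "wy": 0.01, "wz": 0.1}, {"dx": 16, "dy": 182, "dz": 3, "wx": 0, "wy": 0.01, "wz": 0.14}, {"dx": 20, "dy": 230, "dz": 3, "wx": 0, "wy": 0.01, "wz": 0.19}, {"dx": 24, "dy": 275, "dz": 3, "wx": 0, "wy": 0.01, "wz": 0.19}, {"dx": 24, "dy": 304, "dz": 3, "wx": 0, "wy": 0.01, "wz": 0.19}, {"dx": 24, "dy": 304, "dz": 3, "wx": 0, "wy": 0.01, "wz": 0.19}]}}

```text
t: 9.2
position: [408.3, 272.9, 118.6]
orientation: [-0.002, -0.02, 1.0, -0.001]
contact_force: [0.6, -0.2, -0.0]
width: 28.4
```

```bash
python3 snap.py w7 white_tray
```

```text
t 9.25 d [0.6 1.6 0. ] w [-0.002 -0.003 -0.   ] yaw 92.2 pos [408.9 271.3 118.6] rows 0.0 q6 -1.26 F [-0.1 -0.6 -0.5] width 29.2
white_tray [([246, 183], 0.89)]
```

View pics/w7.png

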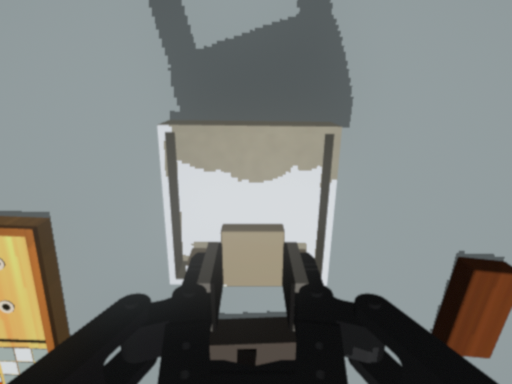

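>>> {"method": "servo_tool", "body": {"commands": [{"dx": 0, "dy": 0, "dz": 35, "wx": 0, "wy": 0, "wz": 0}, {"dx": 0, "dy": 0, "dz": 75, "wx": 0, "wy": 0, "wz": 0}, {"dx": 0, "dy": 0, "dz": 97, "wx": 0, "wy": 0, "wz": 0}, {"dx": 0, "dy": 0, "dz": 105, "wx": 0, "wy": 0, "wz": 0}, {"dx": 0, "dy": 0, "dz": 105, "wx": 0, "wy": 0, "wz": 0}]}}

```text
t: 9.8
position: [408.5, 268.6, 12.5]
orientation: [-0.003, -0.018, 1.0, -0.002]
contact_force: [0.1, -0.1, -0.6]
width: 28.7
```

>>> {"method": "servo_tool", "body": {"commands": [{"dx": 0, "dy": 0, "dz": 0, "wx": 0, "wy": 0, "wz": 0}, {"dx": 0, "dy": 0, "dz": 0, "wx": 0, "wy": 0, "wz": 0}, {"dx": 0, "dy": 0, "dz": 0, "wx": 0, "wy": 0, "wz": 0}, {"dx": 0, "dy": 0, "dz": -10, "wx": 0, "wy": 0, "wz": 0}, {"dx": 0, "dy": 0, "dz": -50, "wx": 0, "wy": 0, "wz": 0}, {"dx": 0, "dy": 0, "dz": -95, "wx": 0, "wy": 0, "wz": 0}, {"dx": 0, "dy": 0, "dz": -115, "wx": 0, "wy": 0, "wz": 0}], "grip": 0.6}}

```text
t: 10.5
position: [411.4, 270.1, 132.7]
orientation: [0.0, -0.018, 1.0, -0.001]
contact_force: [-0.7, -0.1, 0.1]
width: 51.4
```

```bash
python3 snap.py w8 tile; python3 -c "
from h import *
go(504,-296,170,65.7)
go(504,-296,170,155.7)
print(sense()['joint_pos'])"
```

```text
t 10.55 d [ 1.3 -0.5  2.1] w [-0.     0.004  0.   ] yaw 92.1 pos [412.7 270.6 134.7] rows 0.0 q6 -1.27 F [1.2 0.6 2.4] width 51.6
tile [([250, 179], 0.92)]
t 10.6 d [ -71.7 -569.2  -36.9] w [-0.     0.003  0.46 ] yaw 92.0 pos [412.1 270.3 132.5] rows 11.5 q6 -1.27 F [ 0.9 -0.3 -0.5] width 51.2
t 10.6 d [ -71.7 -569.2  -36.9] w [-0.002  0.002 -1.111] yaw 92.0 pos [412.1 270.3 132.5] rows 11.5 q6 -1.27 F [ 0.9 -0.3 -0.5] width 51.2
[ 3.40169002e-01  1.13147066e-01  1.89982948e+00 -1.66375844e-03
  1.12628118e+00 -1.26566966e+00]
```

View pics/w8.png

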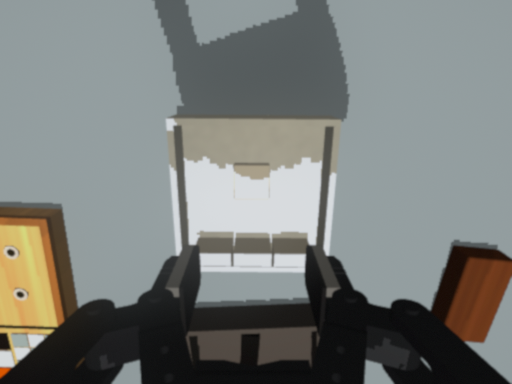

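The tile is in the white tray at (251,181). Now I move over plate B for a close check.

>>> {"method": "servo_tool", "body": {"commands": [{"dx": -72, "dy": -569, "dz": -37, "wx": 0, "wy": 0, "wz": 0.46}, {"dx": -72, "dy": -569, "dz": -37, "wx": 0, "wy": 0, "wz": 0.46}, {"dx": -72, "dy": -569, "dz": -37, "wx": 0, "wy": 0, "wz": 0.46}, {"dx": -72, "dy": -569, "dz": -37, "wx": 0, "wy": 0, "wz": 0.46}, {"dx": -72, "dy": -569, "dz": -37, "wx": 0, "wy": 0, "wz": 0.46}, {"dx": -72, "dy": -569, "dz": -37, "wx": 0, "wy": 0, "wz": 0.46}, {"dx": -72, "dy": -569, "dz": -37, "wx": 0, "wy": 0, "wz": 0.46}, {"dx": -72, "dy": -569, "dz": -37, "wx": 0, "wy": 0, "wz": 0.46}]}}

```text
t: 11.4
position: [474.8, -126.1, 156.9]
orientation: [0.001, 0.211, 0.978, 0.0]
contact_force: [0.7, -0.1, 0.3]
width: 51.2
```

```bash
python3 -c "
from h import *
go(504,-296,170,65.7)"
```

```text
t 11.4 d [ -96.6 -142.8  -13. ] w [ 0.001  0.002 -0.   ] yaw 65.7 pos [ 474.8 -126.1  156.9] rows 3.5 q6 -1.65 F [ 0.7 -0.1  0.3] width 51.2
```

>>> {"method": "servo_tool", "body": {"commands": [{"dx": -97, "dy": -143, "dz": -13, "wx": 0, "wy": 0, "wz": 0}, {"dx": -97, "dy": -143, "dz": -13, "wx": 0, "wy": 0, "wz": 0}, {"dx": -97, "dy": -143, "dz": -13, "wx": 0, "wy": 0, "wz": 0}, {"dx": -97, "dy": -143, "dz": -13, "wx": 0, "wy": 0, "wz": 0}, {"dx": -97, "dy": -143, "dz": -13, "wx": 0, "wy": 0, "wz": 0}, {"dx": -97, "dy": -143, "dz": -13, "wx": 0, "wy": 0, "wz": 0}]}}

```text
t: 12.0
position: [503.6, -295.9, 168.9]
orientation: [0.0, 0.211, 0.977, 0.001]
contact_force: [-0.4, 1.0, 0.4]
width: 51.4
```

```bash
python3 snap.py w9 plate pull hole0;python3 - <<'E'
import cv2
im=cv2.imread('pics/w9.png');cv2.imwrite('pics/w9c.png',cv2.resize(im[90:300,120:380],None,fx=3,fy=2.8,interpolation=cv2.INTER_CUBIC))
E
```

```text
t 12.05 d [-0.3 -0.8  0.1] w [ 0.002 -0.     0.   ] yaw 65.7 pos [ 503.6 -295.   169. ] rows 0.0 q6 -1.88 F [-0.6  0.5 -0.1] width 51.1
plate [([324, 7], 0.94), ([111, 22], 0.87), ([252, 171], 0.6)]
pull [([253, 172], 0.9), ([323, 7], 0.84), ([111, 23], 0.73)]
hole0 [([255, 172], 0.95), ([108, 19], 0.9), ([325, 5], 0.57)]
```

View pics/w9.png

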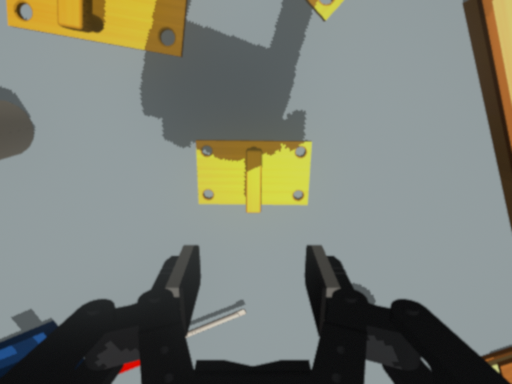

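View pics/w9c.png

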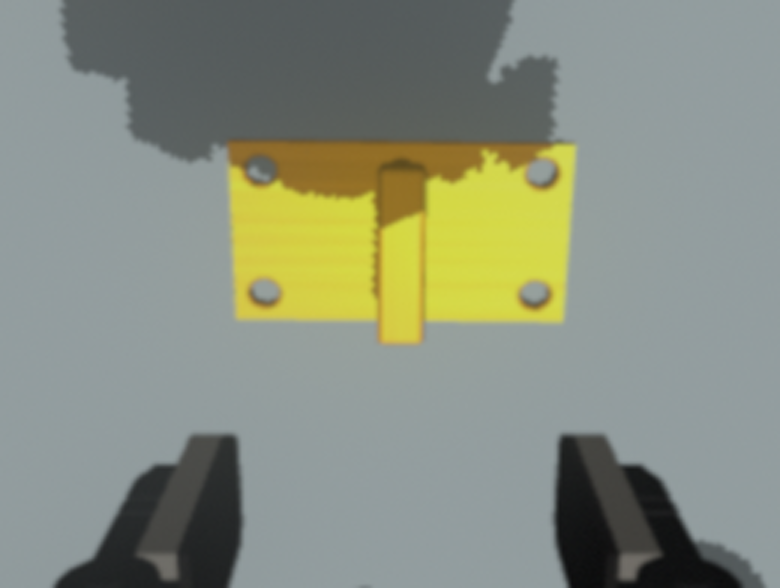

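The close crop shows the chosen plate at (254,172) with four holes and the bar running vertically in the image. It is clearly smaller than the one at (100,25).

Run:
```python
from h import *
T=np.load('pics/w9.npy')
u=lambda p,z:unproj('wrist',np.array(p)/(3,2.8)+(120,90),z,T)[:,:2]
h=u([(261,170),(542,173),(535,294),(265,292)],5);print(h.round(1).tolist(),h.mean(0))
d=h[1]-h[0]+h[2]-h[3];print('y heading',np.degrees(np.arctan2(d[1],d[0])),np.linalg.norm(d)/2)
d2=h[3]-h[0]+h[2]-h[1];print(np.linalg.norm(d2)/2,np.degrees(np.arctan2(d2[1],d2[0])))
c=u([(228,143),(576,146),(564,322),(236,320)],5);print([np.linalg.norm(c[i]-c[i-1]).round(1) for i in range(4)],c.mean(0))
b=u([(380,168),(425,168),(423,343),(379,343)],37);print(b.round(1).tolist(),b.mean(0))
d=b[3]-b[0]+b[2]-b[1];print(np.degrees(np.arctan2(d[1],d[0])))
go(*h.mean(0),60,65.7)
```

```text
[[466.6, -326.4], [504.5, -245.2], [544.2, -263.4], [506.4, -345.1]] [ 505.42468422 -295.00652001]
y heading 65.04618352854635 89.81441707810096
43.85894124774861 -24.9366339795171
[np.float64(63.9), np.float64(110.0), np.float64(63.7), np.float64(110.5)] [ 506.11278786 -295.22361819]
[[476.2, -288.5], [481.5, -276.8], [533.9, -300.6], [528.4, -312.8]] [ 504.98104007 -294.69654851]
-24.70954595200587
t 12.2 d [-1.200e+00  1.000e-01  1.097e+02] w [0.001 0.001 0.001] yaw 65.8 pos [ 504.2 -294.7  169.7] rows 2.2 q6 -1.88 F [ 0.3 -0.3  0.9] width 51.4
```

>>> {"method": "servo_tool", "body": {"commands": [{"dx": -1, "dy": 0, "dz": 48, "wx": 0, "wy": 0, "wz": 0.011}, {"dx": -1, "dy": 0, "dz": 96, "wx": 0, "wy": 0, "wz": 0.011}, {"dx": -1, "dy": 0, "dz": 125, "wx": 0, "wy": 0, "wz": 0.011}, {"dx": -1, "dy": 0, "dz": 145, "wx": 0, "wy": 0, "wz": 0.011}, {"dx": -1, "dy": 0, "dz": 156, "wx": 0, "wy": 0, "wz": 0.011}, {"dx": -1, "dy": 0, "dz": 156, "wx": 0, "wy": 0, "wz": 0.011}]}}

```text
t: 12.8
position: [504.6, -293.5, 12.4]
orientation: [-0.001, 0.215, 0.977, 0.001]
contact_force: [0.4, -0.5, 0.0]
width: 51.1
```

>>> {"method": "servo_tool", "body": {"commands": [{"dx": 0, "dy": 0, "dz": 0, "wx": 0, "wy": 0, "wz": 0}, {"dx": 0, "dy": 0, "dz": 0, "wx": 0, "wy": 0, "wz": 0}, {"dx": 0, "dy": 0, "dz": 0, "wx": 0, "wy": 0, "wz": 0}, {"dx": 0, "dy": 0, "dz": 0, "wx": 0, "wy": 0, "wz": 0}, {"dx": 0, "dy": 0, "dz": 0, "wx": 0, "wy": 0, "wz": 0}, {"dx": 0, "dy": 0, "dz": 0, "wx": 0, "wy": 0, "wz": 0}], "grip": 0, "grip_force": 80}}

```text
t: 13.4
position: [505.5, -294.3, 14.1]
orientation: [0.001, 0.215, 0.977, 0.001]
contact_force: [-2.1, 0.9, 5.8]
width: 12.0
```

```bash
python3 -c "
from h import *
go(501.6,12.1,120,90)"
```

```text
t 13.4 d [ 131.9  276.6 -105.7] w [ 0.001  0.001 -0.433] yaw 65.2 pos [ 505.5 -294.3   14.1] rows 6.5 q6 -1.87 F [-2.1  0.9  5.8] width 12.0
```

>>> {"method": "servo_tool", "body": {"commands": [{"dx": 0, "dy": 0, "dz": -5, "wx": 0, "wy": 0, "wz": 0}, {"dx": 0, "dy": 0, "dz": -18, "wx": 0, "wy": 0, "wz": 0}, {"dx": 0, "dy": 0, "dz": -38, "wx": 0, "wy": 0, "wz": 0}, {"dx": 0, "dy": 0, "dz": -60, "wx": 0, "wy": 0, "wz": 0}, {"dx": 0, "dy": 0, "dz": -80, "wx": 0, "wy": 0, "wz": 0}, {"dx": 0, "dy": 0, "dz": -92, "wx": 0, "wy": 0, "wz": 0}, {"dx": 0, "dy": 0, "dz": -96, "wx": 0, "wy": 0, "wz": 0}]}}

```text
t: 14.1
position: [506.2, -295.0, 112.2]
orientation: [0.002, 0.215, 0.977, -0.0]
contact_force: [0.9, 0.0, -2.8]
width: 12.4
```

```bash
python3 snap.py w10; python3 -c "
from h import *
go(501.6,12.1,110,90)"
```

```text
t 14.15 d [-0.3 -0.1 -0.5] w [ 0.001  0.003 -0.   ] yaw 65.2 pos [ 505.9 -294.8  111.7] rows 0.0 q6 -1.87 F [ 1.2  0.2 -2.6] width 12.1
t 14.15 d [132.6 276.8   1.5] w [-0.     0.003 -0.433] yaw 65.2 pos [ 505.9 -294.8  111.7] rows 6.1 q6 -1.87 F [ 1.2  0.2 -2.6] width 12.1
```

View pics/w10.png

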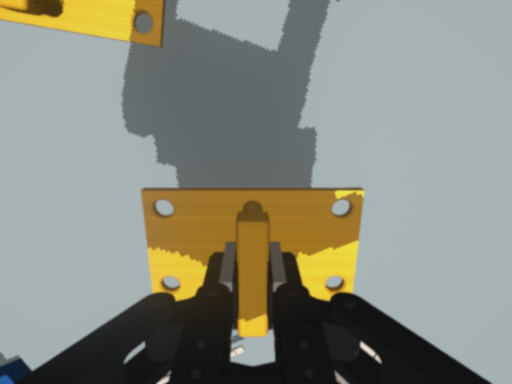

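The plate is held: its holes show at (164,207), (341,207), (334,282) and (171,282). I carry it over the seat.

>>> {"method": "servo_tool", "body": {"commands": [{"dx": 5, "dy": 10, "dz": 0, "wx": 0, "wy": 0, "wz": -0.02}, {"dx": 17, "dy": 35, "dz": 0, "wx": 0, "wy": 0, "wz": -0.06}, {"dx": 35, "dy": 74, "dz": 0, "wx": 0, "wy": 0, "wz": -0.12}, {"dx": 55, "dy": 115, "dz": 0, "wx": 0, "wy": 0, "wz": -0.18}, {"dx": 75, "dy": 157, "dz": 0, "wx": 0, "wy": 0, "wz": -0.25}, {"dx": 95, "dy": 198, "dz": 0, "wx": 0, "wy": 0, "wz": -0.31}, {"dx": 113, "dy": 236, "dz": 0, "wx": 0, "wy": 0, "wz": -0.37}, {"dx": 126, "dy": 263, "dz": 0, "wx": 0, "wy": 0, "wz": -0.41}]}}

```text
t: 14.95
position: [499.8, 0.3, 110.1]
orientation: [0.0, 0.009, 1.0, 0.0]
contact_force: [0.0, 0.4, -2.0]
width: 12.2
```

```bash
python3 -c "
from h import *
go(501.6,12.1,90,90)"
```

```text
t 14.95 d [-1.5 11.8 20.1] w [ 0.001  0.    -0.018] yaw 89.0 pos [4.998e+02 3.000e-01 1.101e+02] rows 0.5 q6 -1.79 F [ 0.   0.4 -2. ] width 12.2
```

>>> {"method": "servo_tool", "body": {"commands": [{"dx": -1, "dy": 6, "dz": 6, "wx": 0, "wy": 0, "wz": -0.01}, {"dx": -2, "dy": 11, "dz": 15, "wx": 0, "wy": 0, "wz": -0.018}, {"dx": -2, "dy": 12, "dz": 20, "wx": 0, "wy": 0, "wz": -0.018}, {"dx": -2, "dy": 12, "dz": 20, "wx": 0, "wy": 0, "wz": -0.018}]}}

```text
t: 15.35
position: [501.1, 11.6, 88.6]
orientation: [-0.001, 0.001, 1.0, 0.0]
contact_force: [-1.1, -0.4, -1.8]
width: 12.7
```

```bash
python3 snap.py w11
python3 - <<'E'
from cell import *
import cv2
for n in ['top','side']:
    cv2.imwrite(f'pics/{n}1.png',camera(n))
im=cv2.imread('pics/w11.png');cv2.imwrite('pics/w11c.png',cv2.resize(im[80:310,80:420],None,fx=2.3,fy=2.3,interpolation=cv2.INTER_CUBIC))
im=cv2.imread('pics/side1.png');cv2.imwrite('pics/s1c.png',cv2.resize(im[100:260,180:380],None,fx=3.5,fy=3.5,interpolation=cv2.INTER_CUBIC))
E
```

```text
t 15.4 d [0.5 0.3 0.7] w [ 0.001 -0.002  0.   ] yaw 89.9 pos [501.6  11.3  89.2] rows 0.0 q6 -1.78 F [ 0.9 -0.4 -2.3] width 12.6
```

View pics/w11c.png

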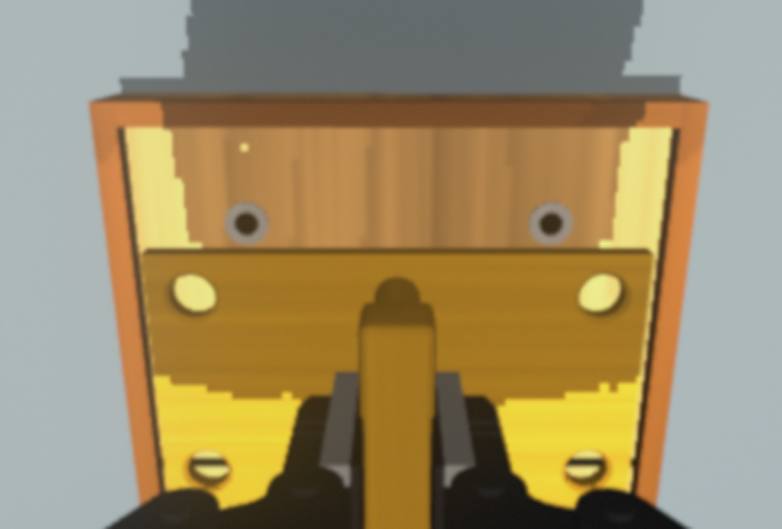

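View pics/s1c.png

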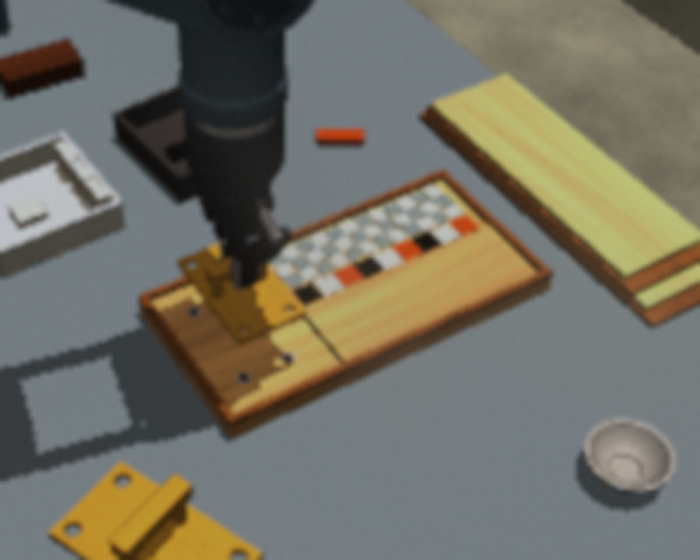

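```bash
cat > pnp.py <<'E'
from h import *
def plate(px,T):
    f,cx,cy,E=cam('wrist',T);K=np.array([[f,0,cx],[0,f,cy],[0,0,1]])
    M=np.array([(-22,-45,5),(-22,45,5),(22,45,5),(22,-45,5)],float)
    ok,r,t=cv2.solvePnP(M,np.array(px,float),K,None,flags=cv2.SOLVEPNP_ITERATIVE)
    e=np.abs(cv2.projectPoints(M,r,t,K,None)[0][:,0]-px).max()
    F=np.diag([1,-1,-1.]);Rm=E[:3,:3]@F@cv2.Rodrigues(r)[0];p=E[:3,:3]@F@t[:,0]+E[:3,3]
    return p,Rm,e
E
python3 - <<'E'
from pnp import *
T=np.load('pics/w11.npy')
f=lambda p:np.array(p)/2.3+80
p,Rm,e=plate(f([(195,294),(600,293),(586,467),(209,467)]),T)
print('plate world',p.round(1),'yaw',np.degrees(np.arctan2(Rm[1,0],Rm[0,0])).round(2),'normal',Rm[:,2].round(3),'err px',e.round(2),'rel tcp',(p-T[:3,3]).round(1))
T10=np.load('pics/w10.npy')
p,Rm,e=plate([(164,207),(341,207),(334,282),(171,282)],T10)
print('T10 rel',(T10[:3,:3].T@(p-T10[:3,3])).round(1),'tool-yaw',(T10[:3,:3].T@Rm).round(3).tolist(),e)
i=unproj('wrist',f([(246,223),(550,224)]),18,T);print('ins',i.round(1), i.mean(0)+[22,0,0])
i=unproj('wrist',f([(195,294),(600,293),(586,467),(209,467)]),T[2,3]-13+5,T);print('holes',i.round(1).tolist(),i.mean(0))
go(501,12,51,90)
E
```

```text
plate world [501.6  11.6  72.5] yaw 0.04 normal [-0.027 -0.002  1.   ] err px 0.19 rel tcp [  0.5   0.1 -16.1]
T10 rel [-0.  -0.1 16.1] tool-yaw [[-1.0, 0.0, 0.008], [0.0, 1.0, 0.0], [-0.008, 0.0, -1.0]] 0.16911130162833388
ins [[479.6 -33.2  18. ]
 [480.   57.1  18. ]] [501.77481507  11.95269248  18.        ]
holes [[478.2, -32.2, 80.6], [478.0, 55.5, 80.6], [521.8, 56.0, 80.6], [521.7, -32.7, 80.6]] [499.92570569  11.65258316  80.56521703]
t 15.5 d [ 1.3  0.8 39.1] w [ 0.     0.    -0.002] yaw 89.9 pos [502.3  11.2  90.1] rows 0.8 q6 -1.78 F [ 0.1 -0.  -2.7] width 12.0
```

>>> {"method": "servo_tool", "body": {"commands": [{"dx": 0, "dy": 0, "dz": 6, "wx": 0, "wy": 0, "wz": 0}, {"dx": 0, "dy": 1, "dz": 16, "wx": 0, "wy": 0, "wz": -0.002}, {"dx": 0, "dy": 1, "dz": 26, "wx": 0, "wy": 0, "wz": -0.002}, {"dx": 0, "dy": 1, "dz": 33, "wx": 0, "wy": 0, "wz": -0.002}, {"dx": 0, "dy": 1, "dz": 36, "wx": 0, "wy": 0, "wz": -0.002}, {"dx": 0, "dy": 1, "dz": 36, "wx": 0, "wy": 0, "wz": -0.002}]}}

```text
t: 16.1
position: [501.7, 12.4, 53.3]
orientation: [-0.001, -0.0, 1.0, 0.0]
contact_force: [-0.1, -0.3, -2.6]
width: 12.2
```

```bash
cat > fin.py <<'E'
import sys
from h import *
k=sys.argv[1]
s=sense();T=toolT(s);np.save(f'pics/{k}.npy',T)
im=camera('wrist');cv2.imwrite(f'pics/w{k}.png',im);cv2.imwrite(f'pics/w{k}c.png',cv2.resize(im[110:310,100:410],None,fx=2.5,fy=2.5,interpolation=cv2.INTER_CUBIC))
im=camera('top');cv2.imwrite(f'pics/top{k}.png',im);cv2.imwrite(f'pics/t{k}c.png',cv2.resize(im[165:235,210:295],None,fx=8,fy=8,interpolation=cv2.INTER_CUBIC))
im=camera('side');cv2.imwrite(f'pics/side{k}.png',im);cv2.imwrite(f'pics/s{k}c.png',cv2.resize(im[150:225,210:310],None,fx=7,fy=7,interpolation=cv2.INTER_CUBIC))
go(501.7,12,53,90)
E
python3 fin.py 2
```

```text
t 16.25 d [ 0.9 -0.2  1.4] w [0.    0.001 0.   ] yaw 90.0 pos [502.6  12.2  54.4] rows 0.0 q6 -1.78 F [ 0.2 -0.8 -2.3] width 12.1
```

View pics/w2c.png

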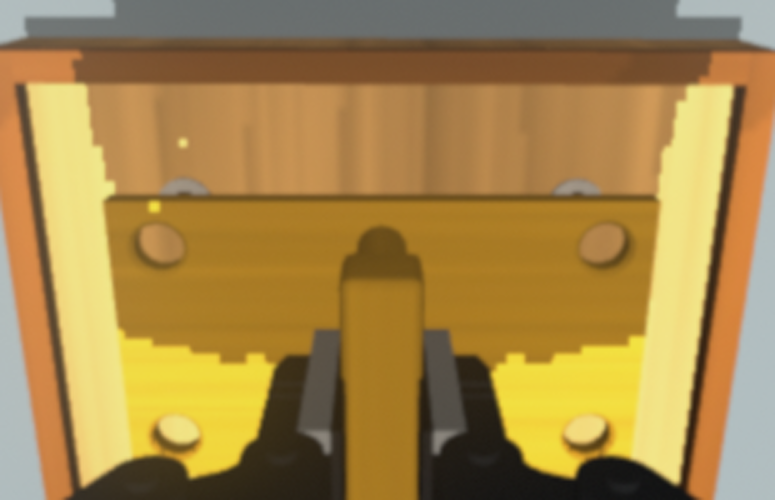

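View pics/t2c.png

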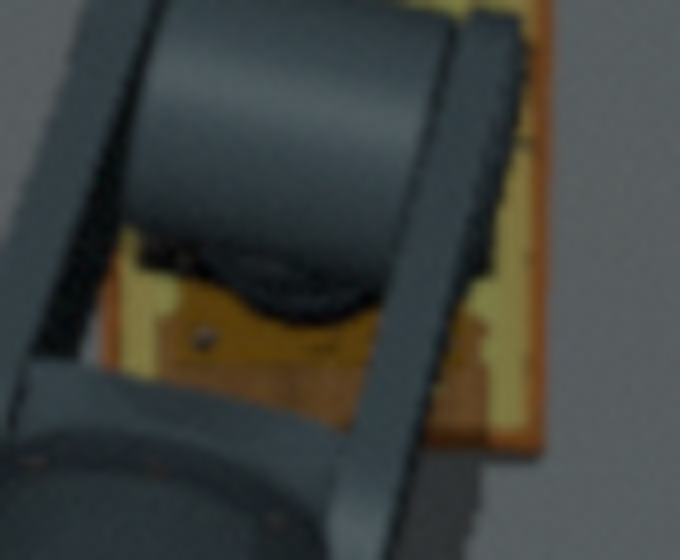

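View pics/s2c.png

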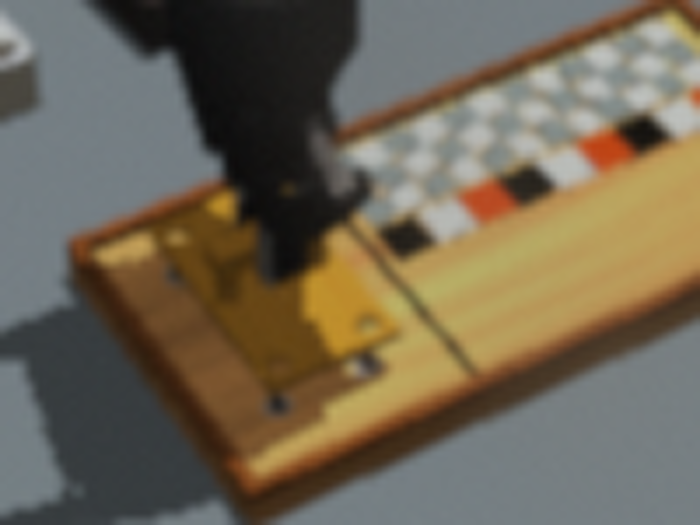

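Run:
```python
from pnp import *
T=np.load('pics/2.npy')
f=lambda p:np.array(p)/2.5+(100,110)
H=f([(160,244),(604,244),(586,432),(177,432)])
p,Rm,e=plate(H,T);print('plate',p.round(1),'yaw',np.degrees(np.arctan2(Rm[1,0],Rm[0,0])).round(2),'n',Rm[:,2].round(3),e,'TCP',T[:3,3].round(1))
for zt in (42,43,44): h=unproj('wrist',H,zt,T); print(zt,h.mean(0).round(1),h.round(1)[:,:2].tolist())
g=lambda p:np.array(p)/7+(210,150)
hs=unproj('side',g([(278,362),(368,321)]),43);print('side holes',hs.round(1).tolist(), hs.mean(0)+[0,45,0])
i=unproj('side',g([(278,403),(370,366)]),18);print('side ins',i.round(1).tolist(),i.mean(0)+[0,45,0])
i=unproj('side',np.array([(193,312),(287,358),(243,377)])/3.5+(180,100),18);print('side1 ins 3:(-22,45),(22,-45),(-22,-45)',i.round(1).tolist(), (i[0]+i[1])/2)
# side plate corners
im=cv2.imread('pics/side2.png');cv2.imwrite('pics/s2d.png',cv2.resize(im[170:210,225:275],None,fx=14,fy=14,interpolation=cv2.INTER_CUBIC))
im=cv2.imread('pics/side1.png');cv2.imwrite('pics/s1d.png',cv2.resize(im[170:220,225:275],None,fx=12,fy=12,interpolation=cv2.INTER_CUBIC))
```

```text
plate [501.8  12.4  37.8] yaw -0.06 n [-0.007  0.003  1.   ] 0.16031305325407175 TCP [501.7  12.4  53.3]
42 [502.2  12.4  42. ] [[480.0, -32.8], [480.0, 57.6], [524.5, 57.6], [524.5, -32.9]]
43 [501.7  12.4  43. ] [[479.6, -32.5], [479.6, 57.3], [523.8, 57.3], [523.8, -32.6]]
44 [501.2  12.4  44. ] [[479.3, -32.2], [479.2, 57.0], [523.1, 57.0], [523.2, -32.3]]
side holes [[481.6, -35.5, 43.0], [526.0, -35.3, 43.0]] [503.80969824   9.62576514  43.        ]
side ins [[480.5, -36.4, 18.0], [525.0, -38.9, 18.0]] [502.73987148   7.33976929  18.        ]
side1 ins 3:(-22,45),(22,-45),(-22,-45) [[479.3, 52.6, 18.0], [522.8, -37.6, 18.0], [479.4, -36.5, 18.0]] [501.03434285   7.51702313  18.        ]
```

View pics/s2d.png

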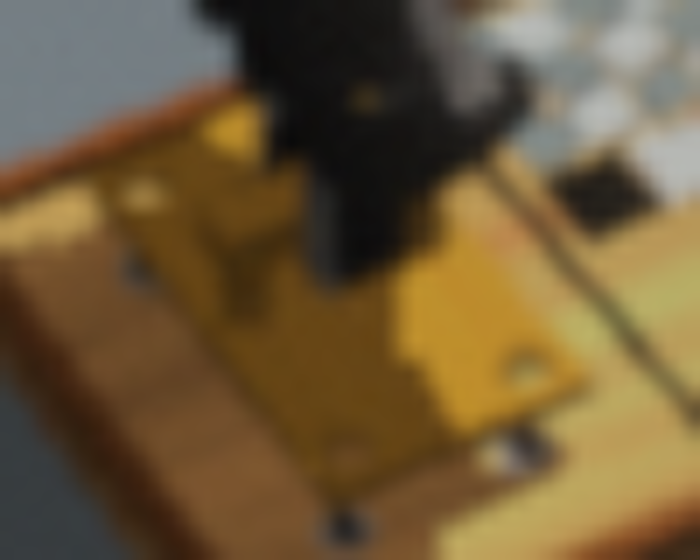

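View pics/s1d.png

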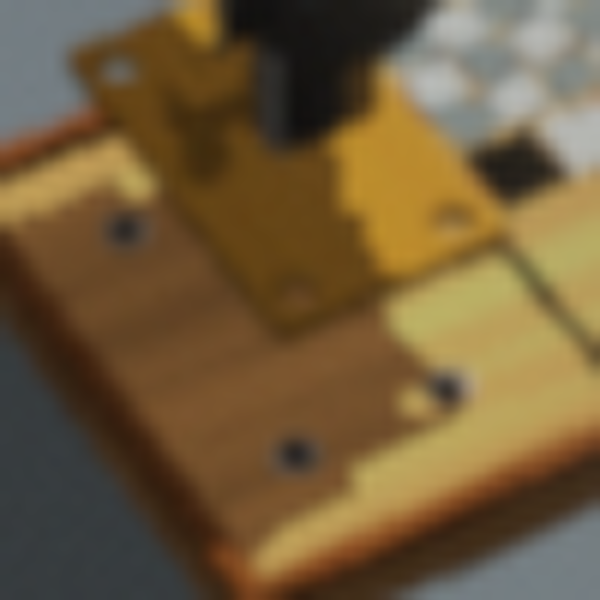

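Run:
```python
from h import *
ins=np.array([(249.66,207.7),(262.17,202.25),(235.5,189.17)]);hol=np.array([(249.86,202.29),(262.5,196.07),(235.14,183.7)])
P=np.array([(479.7,-33,18),(523.7,-33,18),(479.7,57,18)])
for z in (40,43,46):
    up=P.copy();up[:,2]=z
    res=hol-ins-(proj('side',up)-proj('side',P))
    # convert to mm in plane
    a=unproj('side',proj('side',up)+res,z)-up
    print(z,res.round(2).tolist(),a[:,:2].round(1).tolist(),a[:,:2].mean(0))
```

```text
40 [[0.36, -0.58], [0.3, -1.33], [0.0, -0.6]] [[2.0, 1.4], [3.6, 4.1], [1.2, 2.3]] [2.27744606 2.59733905]
43 [[0.38, 0.09], [0.29, -0.66], [0.05, 0.08]] [[0.8, -0.9], [2.1, 1.8], [-0.0, -0.4]] [0.95972152 0.17336473]
46 [[0.4, 0.77], [0.29, 0.02], [0.1, 0.76]] [[-0.5, -3.2], [0.7, -0.5], [-1.3, -3.0]] [-0.35800302 -2.2506096 ]
```

Run:
```python
from h import *
camera('wrist');camera('side')
s=sense();print(s['t'],np.round(s['qd'],4),np.round(s['position'],1),np.round(s['contact_force'],1),s['width'])
for t in ['strip','tile']: print(t,[(np.round(d['position']),round(d['score'],2)) for d in look_for(t,'side')])
print(close_job())
```

```text
16.35 [ 0.0019 -0.0033  0.0003  0.0006  0.0001 -0.0001] [502.7  12.2  54.5] [ 0.2 -0.1 -2.6] 12.335977546842765
strip []
tile [(array([191., 160.]), 0.48), (array([286., 183.]), 0.19)]
the job is handed in; nothing more can be done
None
```

I put the black strip in the dark tray and the white tile in the white tray. Then I lifted the 64 × 110 mm plate by its handle and handed the job in at about 16.4 s, still holding it over the four inserts.

- **Alignment:** the wrist camera put the plate centre at (501.8, 12.4) mm, against about (501.7, 12.0) for the seat. Yaw was within 0.1° and tilt under 0.5°.
- **Height and steadiness:** the underside was at about z = 38 mm, 20 mm above the field. The arm was essentially still, with only the plate's weight showing on the wrist.
- **Side camera:** its absolute positions were about 4–5 mm off in y. Compared hole against insert, it put the plate about 1 mm off on average, with single holes up to about 2.8 mm, within what its resolution can tell.
- **Top camera:** the arm hid most of the plate, so it could not check the final fit.
- **Trays:** the wrist pictures showed the strip and the tile lying in their trays after release. In the last network check, from the side camera, the tile was found in its tray but the strip was not found; I had no side picture that settled it.

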